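Shut the silversmith's scrap box

ROBOT

A 7-joint arm with a two-finger parallel gripper is mounted at the origin on the work surface. World frame = base frame: x ahead of the robot, y to its left, z up, the work surface at z = 0. Lengths are in m, angles in rad, forces in N, time in s.
With the tool pointing down it reaches from about 0.35 to 0.9 m from the base axis. Payload 8.1 kg.
Tool frame: the origin (TCP) lies midway between the tips of the shut fingers; the grasp point (between the pads) lies 19 mm behind it; z points along the fingers, y is the direction in which the jaws open and shut (so a half turn about z gives the same grasp; the last joint's range is limited). The gripper opens to 92 mm and grips with 3 to 60 N. Pads are 19 mm wide; open, the fingers measure 130 mm over their backs; the gripper's body (75 mm by 190 mm) begins 47 mm behind the grasp point.
Start: joints at [-1.386, 0.434, 0.025, 1.573, -0.012, 1.134, -0.075], TCP at [0.177, 0.599, 0.227] pointing down, gripper open.
Joint ranges: [-2.62, 2.62], [-0.44, 2.09], [-1.27, 1.32], [0.08, 2.57], [-1.32, 4.46], [0.12, 2], [-2.74, 2.74]. Speed limits (rad/s): [2.22, 2.22, 3.01, 3.01, 3.14, 3.14, 3.14].

INTERFACE

Orientations are given as [roll, pitch, yaw] about the fixed x, y, z axes, in that order (R = Rz(yaw) Ry(pitch) Rx(roll)).
In Python, from station import manip, eyes gives the robot as it stands. The module is installed in compiled form; this text tells all that it offers.
- The arm moves only by the tool move_arm, never from a script. Its argument "increments" is a list of rows, each a list of 3 entries, a list of its own where there are three numbers: the shift along the world's x, y, z in mm, then the turn, a rotation vector about the world's x, y, z in degrees, then the gripper command: -1 is shut, 1 is fully open, values between are in proportion. A call has 1 to 10 rows; each row shifts and turns the pose as measured when the row begins; what a row does not reach is not made up. A row lasts 1/10 s, in which the tool goes at most 50 mm and 8.59 degrees, less where a joint would pass 70% of its speed; a pose out of reach is approached as far as the arm can. A call is refused whole if a number of a shift passes 50 or a number of a turn 8.59, either way. A call with a gripper value outside its range is refused whole. The fingers move at their own pace and stop on an object; "squeeze" is the grip in N (left out, the last holds). Time passes only in rows, so rows that do not move let the fingers close. It gives the time, the measured TCP pose, the force and the opening at its end, in the units of the state.
- manip.get_obs(): the state, without advancing time (a new reading comes with each control period).
- eyes.capture(name): name is "scene" or "top"; returns a dict with "frame" (420x560x3 uint8, red, green, blue), "fx", "fy", "cx", "cy" (pixels), "position" and "orientation" of the camera in the world. Camera axes: x right, y down, z forward; pixel columns grow to the right and rows downward; lengths in m; the calibration is good to about 2 mm. A picture is of the moment at which its call begins. There is no depth.
- manip.sign_off(): hands the job in, once; it reports no verdict.
The state is a dict: "time_s": time; "joint_pos": joint angles; "qvel": joint speeds; "joint_torque": joint torques, N m; "tcp_pos": TCP position; "eef_rot": TCP orientation; "ft_force": force on the tool from outside, world axes, zero at the start; "wrist_torque": the same for the moment, N m; "gripper_width": finger opening in m.
Only numpy, scipy, OpenCV 4.12 (cv2) and the standard library are available. Lean on these libraries where they do the work, as an engineer would, in place of code of your own. Each camera call takes 0.05 s, during which the arm holds its last target.

TASK

Close the silver-scrap box with its loose steel cover: tip the cover so that one short edge goes in under the brass lip, lower it, and press its other edge down until it lies flat in its recess and the brass spring catch has snapped over it. Let go of everything, and leave the bowl, wire coil, bottle and hammer where they are.

Things in the scene. Friction and masses are not known exactly. Their poses are not given: they have to be found in the camera images.
- box: Wooden scrap box fixed to the bench, 180 x 106 mm, 47 mm high at its rim. Origin: on the bench under the centre of the cover's recess; x runs from the lip (-x end, roughly towards the robot) to the spring catch (+x end), z up. Dark steel catch guides stand at x 74 to 106, y +-13 to 22 mm, up to z = 58 mm.
- recess (a point): Centre of the recess at the height of the ledge on which the cover rests, 40 mm above the bench; axes as the box. The recess is 113 mm (x) by 86 mm (y); its side and +x walls rise 7 mm above the ledge. In its middle is an open well with silver scraps (84 x 60 mm).
- lip_edge (a point): Middle of the lower free edge of the brass lip, at (-46.5, 0, 51) mm in the box frame; axes as the box. The lip is 5 mm thick, 106 mm wide and overhangs the recess's -x end by 10 mm, 11 mm above the ledge. The cover cannot drop in flat: it must enter tilted, +x end raised about 0.15 to 0.4 rad, its -x edge going under the lip, then turn down.
- catch (a joint): Brass spring catch, mid +x side of the recess, 24 mm wide: how far (m) it is pushed back along the box's +x; 0 = sprung forward, at most 0.014; spring 4 N at 0, 6.5 N at 0.007. A tucked-in cover let go leans on its sloped nose, +x end about 17 mm up; its weight does not open it, but pressing down near the cover's +x edge with 6 to 12 N does, and it snaps over the cover.
- catch_nose (a point): Front tip of the catch, at (49.5, 0, 50) mm in the box frame when forward; axes as the box. It reaches 7 mm over the recess, its underside about 2 mm above a seated cover. Its upper face slopes up and back (64 degrees from level) to 65 mm above the bench. A thumb tab stands on the catch 42 to 48 mm behind the tip, up to 71 mm above the bench.
- cover_mid (a point): Loose steel cover plate 110 x 80 x 6 mm (x, y, z), wooden grip bar on its middle: 40 mm along x, 14 mm thick along y, from 6 to 36 mm above the underside; 0.3 kg. Starts flat on the bench, bar up. This point: the cover's middle, 18 mm above its underside; z is its normal. Same both ways round: either short edge may go under the lip. Seated, it is 58 mm above the bench.
- cover_end_a (a point): Middle of the lower edge of the cover's one short end (-55 mm along the cover's x, on its underside).
- cover_end_b (a point): Middle of the lower edge of the cover's other short end (+55 mm along the cover's x, on its underside).
- bowl: Bystander: terracotta bowl, 96 mm across, 40 mm high. Origin at the centre of its underside.
- wire_coil: Bystander: flat coil of silver wire, 100 mm across, 10 mm high, lying on the bench. Origin at the centre of its underside.
- amber_bottle: Bystander: small amber bottle, 44 mm across, 75 mm high. Origin at the centre of its underside.
- hammer: Bystander: small hammer, 200 mm long, lying on the bench along its x. Origin at the middle of its underside.
Not all that is in view belongs to the job. What is shaped like the part that bears cover_mid but purple or turquoise is not meant.

How it is judged:
By the outcome, as a careful person would: the job done as asked, in the order asked, and still so for the second after the job is handed in, with the robot touching nothing.
It also fails if it takes over 53 s, if anything falls off the work surface, if the arm or the gripper's body presses on something with over 40 N, if the wrist force passes 120 N, or if a joint passes its speed limit or range.

## Working session

There is one attempt and no reset: what is moved stays moved. The work goes in short steps, Python scripts to look and compute and a tool call to move; the robot and the scene stay as the last step left them, time stands still between calls to the robot, and variables do not carry over. Pictures are saved under pics/ and viewed, and the job is handed in when it is done.

Besides the shell and the picture viewer there is one more tool, called by a JSON object that holds its "name" and its "arguments". move_arm: Moves the arm, as the interface text tells. Its arguments: {"type":"object","properties":{"increments":{"type":"array","items":{"type":"array"}},"squeeze":{"type":"number"}},"required":["increments"]}

```bash
mkdir -p pics; python3 - <<'E'
from station import manip, eyes
import cv2,numpy as np
o=manip.get_obs()
for k,v in o.items(): print(k,np.round(v,4))
for n in("scene","top"):
    c=eyes.capture(n); cv2.imwrite(f"pics/{n}0.png",c["frame"][:,:,::-1])
    print(n,{k:np.round(c[k],4).tolist() for k in c if k!="frame"})
E
```

```text
time_s 0.0
joint_pos [-1.3856  0.4352  0.025   1.5741 -0.0116  1.134  -0.0751]
qvel [-0.0005 -0.0003  0.0002  0.0005  0.0016  0.0003 -0.0007]
joint_torque [-7.00000e-04 -6.67871e+01  9.84900e-01 -3.14441e+01 -6.03000e-02
  4.36000e-02  2.00000e-04]
tcp_pos [0.1773 0.5988 0.2259]
eef_rot [-3.1400e+00  2.0000e-04  2.8537e+00]
ft_force [ 0.2079 -0.4982  0.6932]
wrist_torque [-0.0252  0.0309 -0.0027]
gripper_width 0.0916
scene {'fx': 440.19, 'fy': 440.19, 'cx': 278.6975, 'cy': 209.9081, 'position': [1.4025, 0.169, 0.7657], 'orientation': [-2.2567, -0.0148, 1.7652]}
top {'fx': 406.1904, 'fy': 406.1904, 'cx': 280.7604, 'cy': 213.8485, 'position': [0.3801, -0.0105, 1.1267], 'orientation': [-2.9834, 0.0181, -1.5461]}
```

View pics/scene0.png

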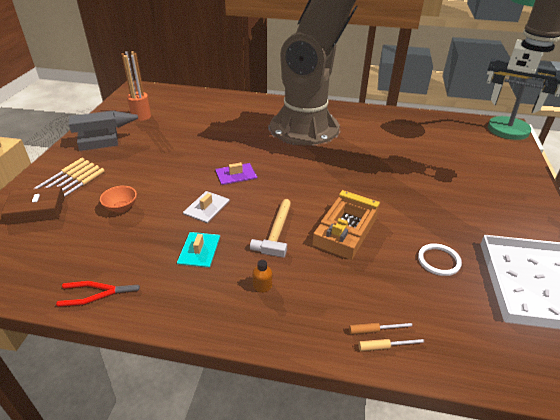

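View pics/top0.png

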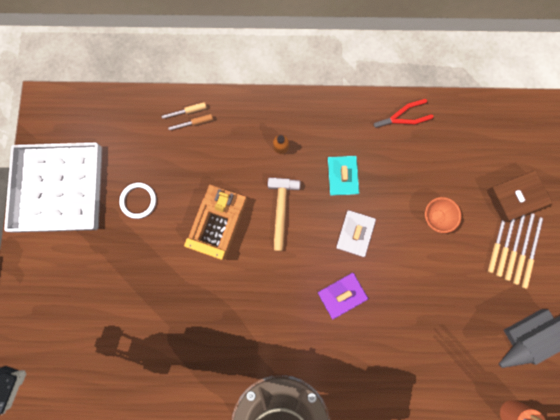

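The images show three candidate plates:
- Grey/white steel plate: scene (207,205), top (357,233).
- Turquoise plate: scene (199,249), top (343,175).
- Purple plate: scene (236,173), top (343,296).

The description says steel, so I choose the grey one. Next is a close crop to check that choice.

```bash
cat > h.py <<'E'
import numpy as np,cv2
from scipy.spatial.transform import Rotation as R
from station import manip,eyes
def cap(n): 
    c=eyes.capture(n); c['R']=R.from_euler('xyz',c['orientation']).as_matrix(); c['p']=np.array(c['position']); return c
def ray(c,uv):
    d=np.array([(uv[0]-c['cx'])/c['fx'],(uv[1]-c['cy'])/c['fy'],1.]); d=c['R']@d; return c['p'],d/np.linalg.norm(d)
def plane(c,uv,z):
    p,d=ray(c,uv); return p+d*(z-p[2])/d[2]
def tri(c1,u1,c2,u2):
    p1,d1=ray(c1,u1);p2,d2=ray(c2,u2)
    s=np.linalg.lstsq(np.c_[d1,-d2],p2-p1,rcond=None)[0]
    a=p1+s[0]*d1;b=p2+s[1]*d2; return (a+b)/2,np.linalg.norm(a-b)
def proj(c,P):
    q=(np.atleast_2d(P)-c['p'])@c['R']; return np.c_[q[:,0]/q[:,2]*c['fx']+c['cx'],q[:,1]/q[:,2]*c['fy']+c['cy']]
def crop(c,x0,y0,x1,y1,k,fn):
    im=c['frame'][y0:y1,x0:x1,::-1]; cv2.imwrite(fn,cv2.resize(im,None,fx=k,fy=k,interpolation=cv2.INTER_CUBIC))
E
python3 - <<'E'
from h import *
s=cap('scene');t=cap('top')
a=cv2.resize(s['frame'][180:230,175:240],None,fx=6,fy=6,interpolation=2)
b=cv2.resize(t['frame'][205:260,330:384],None,fx=6,fy=6,interpolation=2)
h=max(a.shape[0],b.shape[0]);pad=lambda x:cv2.copyMakeBorder(x,0,h-x.shape[0],0,0,0)
cv2.imwrite('pics/cover.png',np.hstack([pad(a),pad(b)])[:,:,::-1])
a=cv2.resize(s['frame'][185:260,305:385],None,fx=5,fy=5,interpolation=2)
b=cv2.resize(t['frame'][180:263,180:252],None,fx=5,fy=5,interpolation=2)
h=max(a.shape[0],b.shape[0])
cv2.imwrite('pics/box.png',np.hstack([pad(a),pad(b)])[:,:,::-1])
E
```

```text
(no output)
```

View pics/cover.png

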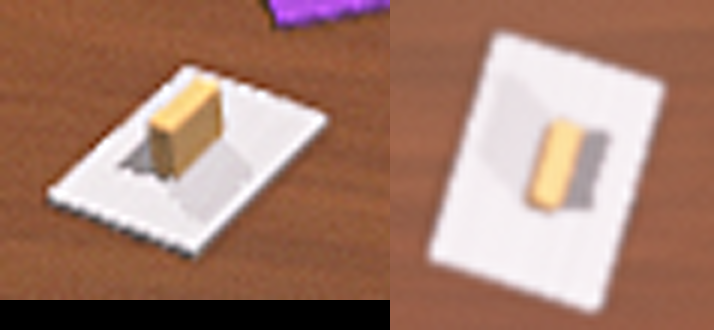

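View pics/box.png

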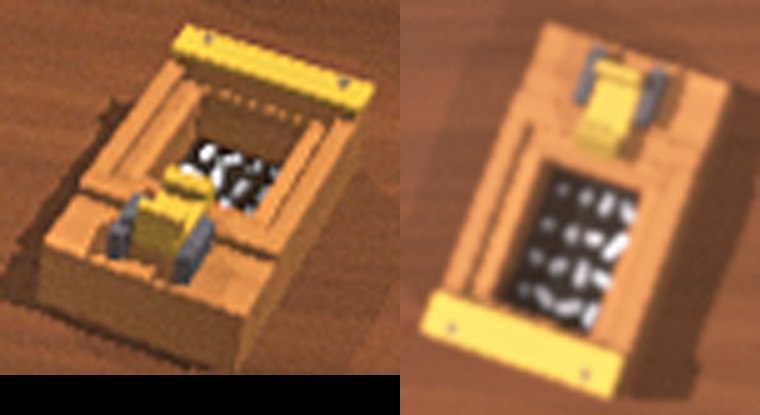

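The crop shows a bare light steel plate with a wooden bar, so it is the right one. The lip is on the robot's side of the box and the catch is at the far end. Next I measure from both views.

```bash
cat > m.py <<'E'
from h import *
def quad(mask):
    cs,_=cv2.findContours(mask,cv2.RETR_EXTERNAL,cv2.CHAIN_APPROX_NONE); c=max(cs,key=cv2.contourArea)
    h=cv2.convexHull(c); return cv2.minAreaRect(h),h
def polyquad(h):
    for e in np.arange(1,20,.25):
        a=cv2.approxPolyDP(h,e,True)
        if len(a)<=4: return a[:,0].astype(float)
def sub(c,roi):
    x0,y0,x1,y1=roi; k=6
    return cv2.resize(c['frame'][y0:y1,x0:x1],None,fx=k,fy=k,interpolation=cv2.INTER_CUBIC),(lambda q:(np.asarray(q,float)+.5)/k-.5+[x0,y0])
E
python3 - <<'E'
from m import *
s=cap('scene');t=cap('top')
def run(c,roi,f,nm):
    im,back=sub(c,roi); hsv=cv2.cvtColor(im,cv2.COLOR_RGB2HSV).astype(int)
    m=f(hsv).astype(np.uint8)*255; m=cv2.morphologyEx(m,cv2.MORPH_OPEN,np.ones((5,5)))
    r,h=quad(m); q=polyquad(h); return back(q),back(cv2.boxPoints(r)),back(np.array(r[0]))
steel=lambda h:(h[...,1]<60)&(h[...,2]>110)
bar=lambda h:(h[...,0]>12)&(h[...,0]<28)&(h[...,1]>80)&(h[...,2]>190)
yel=lambda h:(h[...,0]>=20)&(h[...,0]<34)&(h[...,1]>130)&(h[...,2]>140)
o=lambda q:q[np.argsort(np.arctan2(*(q-q.mean(0)).T[::-1]))]
for nm,f,rs,rt,z in [('plate',steel,(175,183,240,230),(330,205,384,260),.006),('bar',bar,(190,188,220,215),(345,220,370,245),.036),('lip',yel,(335,185,385,215),(180,235,230,263),.056)]:
    a=run(s,rs,f,nm); b=run(t,rt,f,nm)
    print(nm); 
    print(' scene px',a[0].round(1).tolist()); print(' top px',b[0].round(1).tolist())
    A=np.array([plane(s,p,z) for p in a[0]]);B=np.array([plane(t,p,z) for p in b[0]])
    print(' scene@z\n',A.round(4)[:,:2].tolist(),A.mean(0).round(4)); print(' top@z\n',B.round(4)[:,:2].tolist(),B.mean(0).round(4))
    for i,p in enumerate(A):
        j=np.argmin(np.linalg.norm(B-p,axis=1)); P,g=tri(s,a[0][i],t,b[0][j]); print(' tri',P.round(4),round(g,4))
E
```

```text
plate
 scene px [[229.1, 199.1], [207.4, 222.1], [182.8, 212.8], [205.6, 190.6]]
 top px [[347.6, 209.9], [375.2, 218.8], [363.6, 256.6], [336.1, 247.6]]
 scene@z
 [[0.4719, -0.1444], [0.5786, -0.1725], [0.5559, -0.2493], [0.4479, -0.2212]] [ 0.5136 -0.1969  0.006 ]
 top@z
 [[0.5736, -0.172], [0.5504, -0.2486], [0.4449, -0.2155], [0.4678, -0.1403]] [ 0.5092 -0.1941  0.006 ]
 tri [ 0.4686 -0.143   0.0034] 0.0049
 tri [ 0.5745 -0.1734  0.0022] 0.0017
 tri [ 0.5513 -0.2504  0.0019] 0.0021
 tri [ 0.4458 -0.2188  0.0043] 0.0061
bar
 scene px [[210.8, 194.2], [203.8, 201.6], [199.8, 200.4], [206.9, 193.1]]
 top px [[358.8, 225.2], [361.2, 226.8], [358.8, 236.9], [354.1, 238.8]]
 scene@z
 [[0.4986, -0.1867], [0.5334, -0.1949], [0.5308, -0.207], [0.4957, -0.1986]] [ 0.5146 -0.1968  0.036 ]
 top@z
 [[0.5271, -0.1976], [0.5232, -0.2043], [0.4955, -0.1975], [0.4903, -0.185]] [ 0.509  -0.1961  0.036 ]
 tri [ 0.4913 -0.1877  0.0302] 0.0036
 tri [ 0.5276 -0.1979  0.0312] 0.0011
 tri [ 0.5245 -0.2074  0.0307] 0.0044
 tri [ 0.4957 -0.198   0.0359] 0.0011
lip
 scene px [[339.2, 193.8], [343.1, 190.1], [378.9, 203.1], [376.9, 206.2]]
 top px [[186.2, 239.2], [222.8, 250.4], [221.6, 257.9], [185.1, 245.9]]
 scene@z
 [[0.4485, 0.157], [0.4299, 0.1657], [0.4669, 0.2621], [0.4814, 0.2572]] [0.4567 0.2105 0.056 ]
 top@z
 [[0.4767, 0.2623], [0.4495, 0.1638], [0.4297, 0.1659], [0.459, 0.2643]] [0.4537 0.2141 0.056 ]
 tri [0.4497 0.1602 0.0577] 0.0065
 tri [0.4297 0.1658 0.0559] 0.0002
 tri [0.4595 0.2642 0.0508] 0.0028
 tri [0.4771 0.2602 0.0535] 0.0053
```

```bash
python3 - <<'E'
from m import *
s=cap('scene');t=cap('top')
crop(t,178,178,256,266,7-0,'pics/boxtop.png')
crop(s,305,183,389,262,7,'pics/boxscene.png')
E
```

```text
(no output)
```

View pics/boxtop.png

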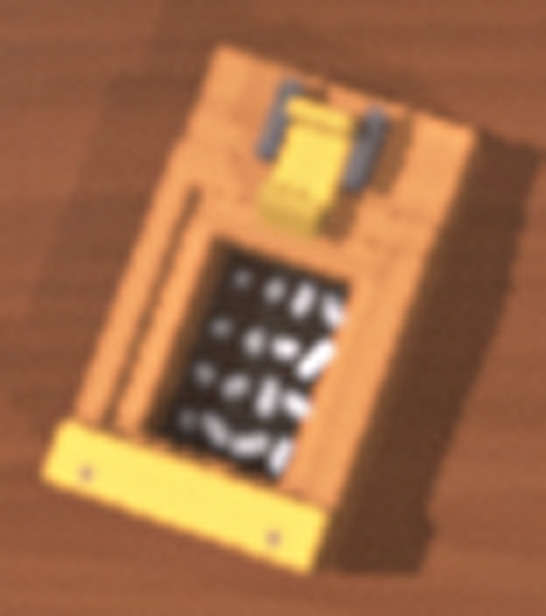

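View pics/boxscene.png

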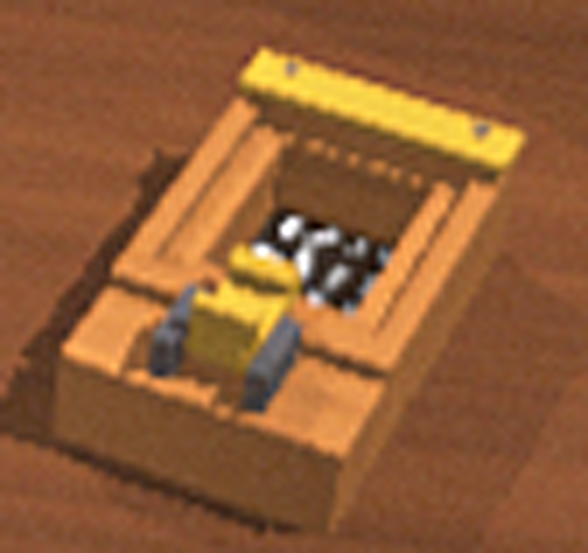

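```bash
cat > box.py <<'E'
from m import *
s=cap('scene');t=cap('top')
T=lambda p:(np.array(p)+.5)/7-.5+178
S=lambda p:(np.array(p)+.5)/7-.5+[305,183]
# names: L=lip,B/F back/front, p/n = +y/-y ; E=end rim
tp={'LBp':(43,478),'LBn':(306,573),'LFp':(67,420),'LFn':(330,512),'Ep':(222,44),'En':(476,130)}
sp={'LBp':(525,133),'LBn':(262,47),'LFp':(502,170),'LFn':(240,86),'Ep':(345,455),'En':(65,348)}
z={k:.047 if k[0]=='E' else .056 for k in tp}
def fit(W):
    M={'LBp':(-72,53),'LBn':(-72,-53),'LFp':(-46.5,53),'LFn':(-46.5,-53),'Ep':(108,53),'En':(108,-53)}
    A=np.array([M[k] for k in W])/1e3;B=np.array([W[k][:2] for k in W])
    a=A-A.mean(0);b=B-B.mean(0); th=np.arctan2((a[:,0]*b[:,1]-a[:,1]*b[:,0]).sum(),(a*b).sum())
    c,s_=np.cos(th),np.sin(th);Rm=np.array([[c,-s_],[s_,c]]);o=B.mean(0)-Rm@A.mean(0)
    return o,np.degrees(th),((A@Rm.T+o-B)*1e3).round(1).tolist()
WT={k:plane(t,T(tp[k]),z[k]) for k in tp};WS={k:plane(s,S(sp[k]),z[k]) for k in sp}
TR={}
for k in tp:
    P,g=tri(t,T(tp[k]),s,S(sp[k])); TR[k]=P; print(k,'top',WT[k][:2].round(4),'scene',WS[k][:2].round(4),'tri',P.round(4),round(g,4))
for n,W in(('top',WT),('scene',WS),('tri',TR)): o,th,r=fit(W); print(n,o.round(4),round(th,2),r)
E
python3 box.py
```

```text
LBp top [0.4591 0.2679] scene [0.46   0.2636] tri [0.4592 0.2657 0.056 ] 0.0043
LBn top [0.4257 0.1665] scene [0.4269 0.1625] tri [0.426  0.1645 0.0558] 0.004
LFp top [0.4813 0.2602] scene [0.4843 0.2557] tri [0.4816 0.2582 0.0546] 0.0046
LFn top [0.4488 0.1585] scene [0.4537 0.1564] tri [0.4491 0.1577 0.0529] 0.0027
Ep top [0.6306 0.2107] scene [0.6384 0.2089] tri [0.632  0.2105 0.0414] 0.0026
En top [0.5985 0.11  ] scene [0.6051 0.11  ] tri [0.5995 0.1101 0.0421] 0.001
top [0.5107 0.1946] -18.12 [[-0.4, -0.6], [0.0, 0.1], [1.7, -0.8], [1.2, 0.1], [-0.9, 0.7], [-1.7, 0.6]]
scene [0.5147 0.1918] -17.16 [[1.5, 0.1], [3.4, -0.1], [1.6, 0.5], [1.0, -1.5], [-4.8, 1.7], [-2.8, -0.7]]
tri [0.5112 0.1934] -17.69 [[-0.5, 0.0], [0.6, 0.3], [1.5, -0.2], [1.7, -0.6], [-1.8, 0.5], [-1.5, -0.0]]
```

Box centre is about (0.512, 0.194) at yaw −18°. The cover is about (0.511, −0.195) at yaw −16.5°, and the jaws already line up with it. I'll move across high.

{"name": "move_arm", "arguments": {"increments": [[[18, -44, 0], [0, 0, 0], 1], [[18, -44, 0], [0, 0, 0], 1], [[18, -44, 0], [0, 0, 0], 1], [[18, -44, 0], [0, 0, 0], 1], [[18, -44, 0], [0, 0, 0], 1], [[18, -44, 0], [0, 0, 0], 1], [[18, -44, 0], [0, 0, 0], 1], [[18, -44, 0], [0, 0, 0], 1], [[18, -44, 0], [0, 0, 0], 1], [[18, -44, 0], [0, 0, 0], 1]], "squeeze": 30}}

```text
time_s: 1.5
tcp_pos: [0.3571, 0.1489, 0.227]
eef_rot: [3.134, -0.001, 2.864]
ft_force: [0.7, 0.7, 0.7]
gripper_width: 0.0917
```

{"name": "move_arm", "arguments": {"increments": [[[18, -43, -5], [0, 0, 0], 1], [[18, -43, -5], [0, 0, 0], 1], [[18, -43, -10], [0, 0, 0], 1], [[18, -43, -15], [0, 0, 0], 1], [[18, -43, -15], [0, 0, 0], 1], [[18, -43, -15], [0, 0, 0], 1], [[18, -40, -15], [0, 0, 0], 1], [[10, -25, 0], [0, 0, 0], 1], [[0, 0, 0], [0, 0, 0], 1]]}}

```text
time_s: 2.4
tcp_pos: [0.4988, -0.1927, 0.1481]
eef_rot: [3.13, 0.012, 2.86]
ft_force: [-0.3, 0.8, -0.5]
gripper_width: 0.0919
```

```bash
python3 - <<'E'
from h import *
o=manip.get_obs(); print(o['tcp_pos'],np.degrees(o['eef_rot']),o['joint_pos'])
s=cap('scene');t=cap('top')
print(proj(s,o['tcp_pos']),proj(t,o['tcp_pos']))
crop(s,150,120,270,240,5,'pics/g1s.png');crop(t,300,180,420,300,5,'pics/g1t.png')
E
```

```text
[ 0.49884748 -0.19270898  0.1480999 ] [179.31597531   0.6713717  163.88032899] [-0.14086329  0.39758818  0.55994202  1.93371922 -0.28827245  0.87611908
  1.85804687]
[[204.86141795 159.23234982]] [[364.72451618 230.78315383]]
```

View pics/g1s.png

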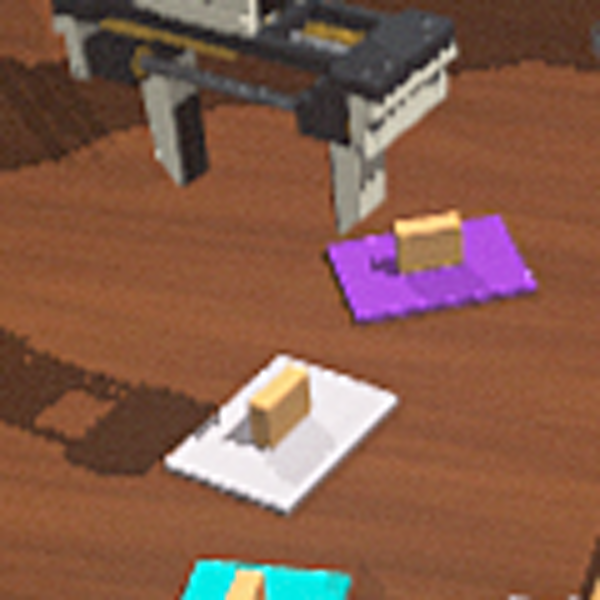

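View pics/g1t.png

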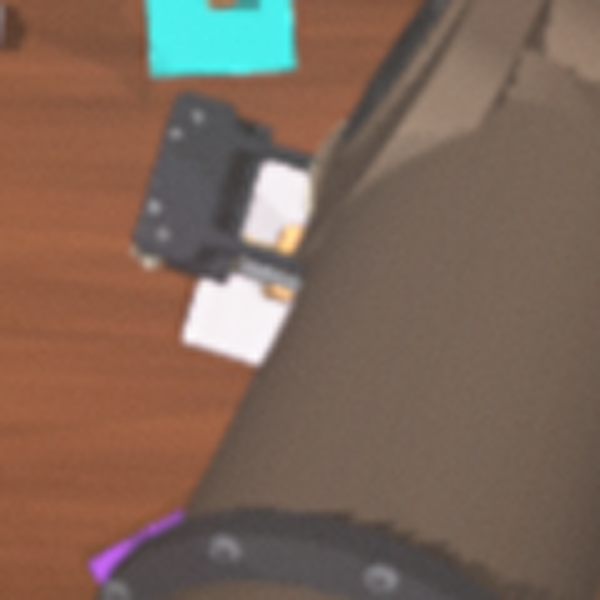

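```bash
cat > d.py <<'E'
from h import *
def delta(P,Rt):
    o=manip.get_obs(); Rc=R.from_euler('xyz',o['eef_rot'])
    print('t',round(float(o['time_s']),2),'shift mm',((np.array(P)-o['tcp_pos'])*1e3).round(1),'turn deg',np.degrees((Rt*Rc.inv()).as_rotvec()).round(2),'F',np.round(o['ft_force'],1),'w',round(float(o['gripper_width']),4))
E
python3 -c "
from d import *
delta([.510,-.1945,.010],R.from_euler('xyz',[180,0,163.4],degrees=True))"
```

```text
t 2.5 shift mm [  12.2   -5.7 -137.9] turn deg [-0.62  0.76 -0.66] F [ 0.5  0.4 -0.2] w 0.0917
```

{"name": "move_arm", "arguments": {"increments": [[[6, -3, -20], [-0.6, 0.8, -0.7], 1], [[6, -3, -25], [0, 0, 0], 1], [[0, 0, -25], [0, 0, 0], 1], [[0, 0, -20], [0, 0, 0], 1], [[0, 0, 0], [0, 0, 0], 1]]}}

```text
time_s: 3.0
tcp_pos: [0.5112, -0.1858, 0.0575]
eef_rot: [3.136, 0.001, 2.86]
ft_force: [-0.1, 0.3, 0.5]
gripper_width: 0.092
```

```bash
python3 -c "
from d import *
delta([.510,-.1945,.010],R.from_euler('xyz',[180,0,163.4],degrees=True))
c=cap('scene');crop(c,160,150,260,240,7,'pics/g2s.png')"
```

```text
t 3.0 shift mm [ -1.2  -8.7 -47.5] turn deg [-0.3   0.17 -0.49] F [-0.1  0.3  0.5] w 0.092
```

View pics/g2s.png

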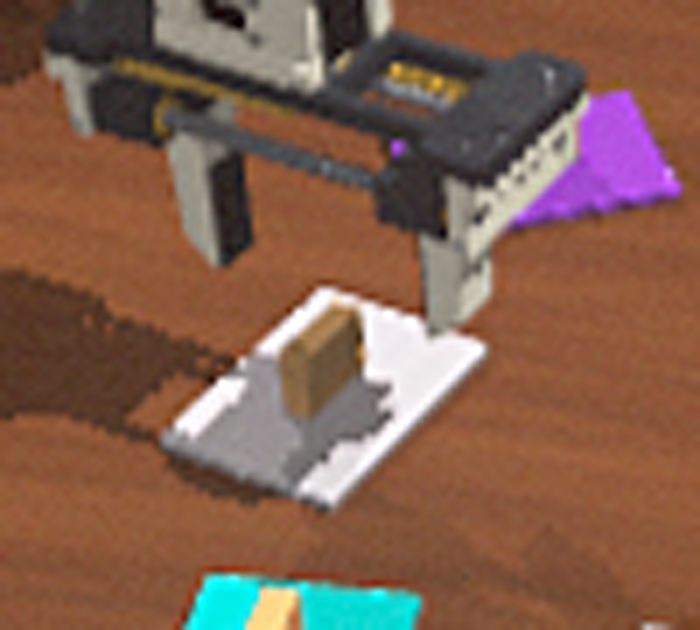

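{"name": "move_arm", "arguments": {"increments": [[[0, -5, -10], [-0.3, 0.1, -0.5], 1], [[0, -4, -10], [0, 0, 0], 1], [[0, 0, 0], [0, 0, 0], 1], [[0, 0, 0], [0, 0, 0], 1]]}}

```text
time_s: 3.45
tcp_pos: [0.5138, -0.1945, 0.0405]
eef_rot: [3.14, 0.007, 2.853]
ft_force: [1.3, -0.4, 0.4]
gripper_width: 0.0917
```

```bash
python3 -c "
from d import *
delta([.510,-.1945,.010],R.from_euler('xyz',[180,0,163.4],degrees=True))"
```

```text
t 3.45 shift mm [ -3.8  -0.  -30.5] turn deg [ 0.05  0.42 -0.08] F [ 1.3 -0.4  0.4] w 0.0917
```

{"name": "move_arm", "arguments": {"increments": [[[-2, 0, -12], [0, 0.2, 0], 1], [[-2, 0, -10], [0, 0.2, 0], 1], [[0, 0, -6], [0, 0, 0], 1], [[0, 0, 0], [0, 0, 0], 1], [[0, 0, 0], [0, 0, 0], 1]]}}

```text
time_s: 3.95
tcp_pos: [0.5094, -0.1947, 0.0103]
eef_rot: [-3.141, 0.0, 2.853]
ft_force: [-0.1, -0.2, -0.8]
gripper_width: 0.0919
```

```bash
python3 -c "
from d import *
delta([.510,-.1945,.010],R.from_euler('xyz',[180,0,163.4],degrees=True))
c=cap('scene');crop(c,160,150,260,240,7,'pics/g3s.png')"
```

```text
t 3.95 shift mm [ 0.6  0.2 -0.3] turn deg [ 0.04 -0.01 -0.05] F [-0.1 -0.2 -0.8] w 0.0919
```

View pics/g3s.png

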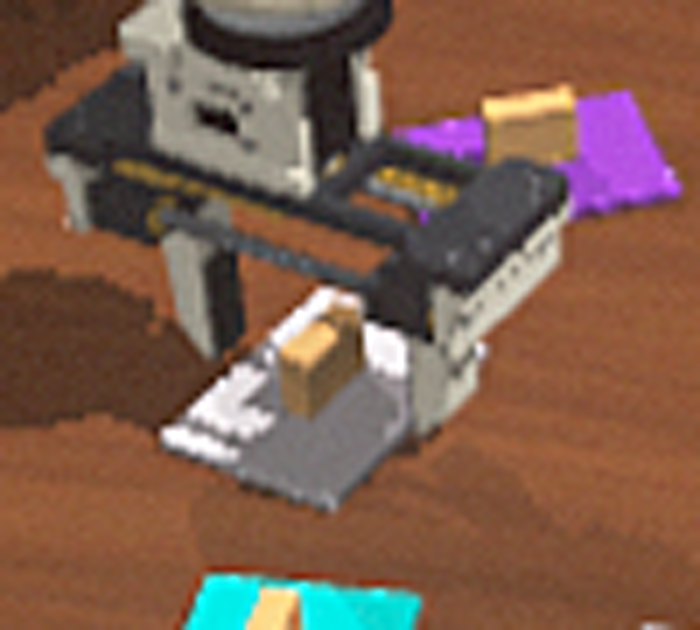

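The picture shows the finger tips straddling the bar: left tip at crop (215,355), right tip at (430,435), bar in between. Closing now.

{"name": "move_arm", "arguments": {"increments": [[[0, 0, 0], [0, 0, 0], -1], [[0, 0, 0], [0, 0, 0], -1], [[0, 0, 0], [0, 0, 0], -1], [[0, 0, 0], [0, 0, 0], -1], [[0, 0, 0], [0, 0, 0], -1], [[0, 0, 0], [0, 0, 0], -1]], "squeeze": 40}}

```text
time_s: 4.6
tcp_pos: [0.5102, -0.1948, 0.0113]
eef_rot: [-3.141, 0.002, 2.853]
ft_force: [-0.5, 0.1, 0.1]
gripper_width: 0.0483
```

```bash
python3 -c "
from d import *
delta([.510,-.1945,.010],R.from_euler('xyz',[180,0,163.4],degrees=True))
c=cap('scene');crop(c,160,150,260,240,7,'pics/g4s.png')"
```

```text
t 4.6 shift mm [-0.2  0.3 -1.3] turn deg [ 0.06  0.1  -0.07] F [-0.5  0.1  0.1] w 0.0483
```

View pics/g4s.png

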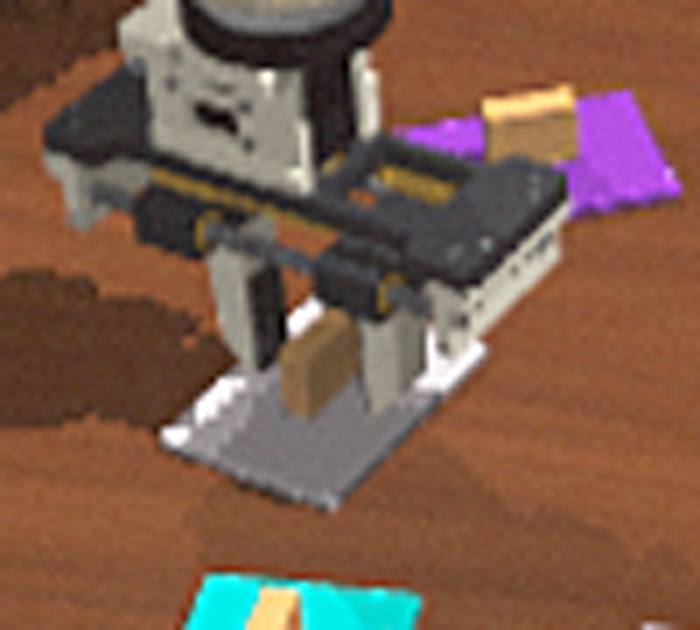

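{"name": "move_arm", "arguments": {"increments": [[[0, 0, 0], [0, 0, 0], -1], [[0, 0, 0], [0, 0, 0], -1], [[0, 0, 0], [0, 0, 0], -1], [[0, 0, 0], [0, 0, 0], -1], [[0, 0, 0], [0, 0, 0], -1], [[0, 0, 0], [0, 0, 0], -1]]}}

```text
time_s: 5.25
tcp_pos: [0.5102, -0.195, 0.0113]
eef_rot: [-3.141, 0.002, 2.853]
ft_force: [0.1, -0.5, 0.3]
gripper_width: 0.0141
```

```bash
python3 -c "
from d import *
delta([.510,-.1945,.010],R.from_euler('xyz',[180,0,163.4],degrees=True))"
```

```text
t 5.25 shift mm [-0.2  0.5 -1.3] turn deg [ 0.07  0.1  -0.05] F [ 0.1 -0.5  0.3] w 0.0141
```

Gripped at width 14.1 mm. Lifting and checking the hold.

{"name": "move_arm", "arguments": {"increments": [[[0, 0, 15], [0, 0, 0], -1], [[0, 0, 30], [0, 0, 0], -1], [[0, 0, 40], [0, 0, 0], -1], [[0, 0, 40], [0, 0, 0], -1], [[0, 0, 25], [0, 0, 0], -1], [[0, 0, 0], [0, 0, 0], -1]]}}

```text
time_s: 5.85
tcp_pos: [0.506, -0.1935, 0.1637]
eef_rot: [-3.14, -0.007, 2.852]
ft_force: [-0.5, -0.4, -3.9]
gripper_width: 0.0136
```

```bash
cat >> d.py <<'E'
BO=np.array([.511,.1945,0]); BY=-17.9
def pose(ex,ez,a,off=.0113,ey=0,bo=None,by=None,grip_x=0):
    bo=BO if bo is None else bo; by=BY if by is None else by
    q=np.array([ex,ey,ez])/1e3+.055*np.array([np.cos(a),0,np.sin(a)])
    q=q+off*np.array([-np.sin(a),0,np.cos(a)])
    B=R.from_euler('z',by,degrees=True)
    Rt=B*R.from_euler('y',-a)*R.from_euler('xyz',[180,0,180],degrees=True)
    return bo+B.apply(q),Rt
E
python3 -c "
from d import *
delta(*pose(-36,90,.3))
c=cap('scene');crop(c,150,110,270,220,6,'pics/g5s.png')
print(manip.get_obs()['joint_pos'])"
```

```text
t 5.85 shift mm [ 17.6 384.  -46.6] turn deg [ -5.14 -16.8   -1.31] F [-0.5 -0.4 -3.9] w 0.0136
[-0.16573706  0.40382508  0.58480947  1.88837101 -0.27011817  0.93705651
  1.82730655]
```

View pics/g5s.png

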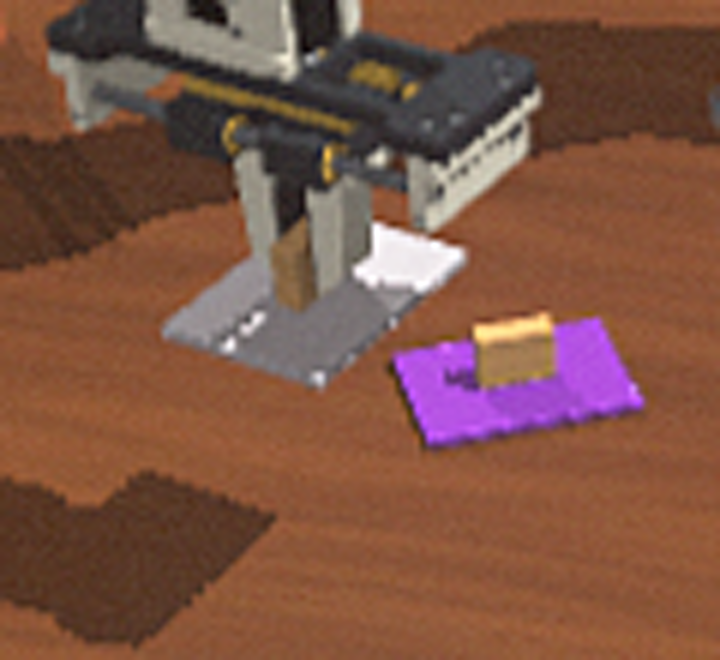

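The steel cover is held level at crop (315,305). Carrying it across and tilting on the way.

{"name": "move_arm", "arguments": {"increments": [[[2, 30, 0], [-0.5, -1.6, -0.1], -1], [[2, 38, 0], [-0.5, -1.8, -0.1], -1], [[2, 42, 0], [-0.5, -1.8, -0.1], -1], [[2, 42, 0], [-0.5, -1.8, -0.1], -1], [[2, 42, 0], [-0.5, -1.8, -0.1], -1], [[2, 42, 0], [-0.5, -1.8, -0.1], -1], [[2, 42, 0], [-0.5, -1.8, -0.1], -1], [[2, 40, 0], [-0.5, -1.8, -0.1], -1], [[2, 30, 0], [-0.5, -1.8, -0.1], -1], [[0, 0, 0], [0, 0, 0], -1]]}}

```text
time_s: 6.9
tcp_pos: [0.5101, 0.1666, 0.1465]
eef_rot: [-3.138, 0.276, 2.836]
ft_force: [-1.2, -1.0, -2.2]
gripper_width: 0.0137
```

```bash
python3 -c "
from d import *
delta(*pose(-36,90,.3))"
```

```text
t 6.9 shift mm [ 13.5  23.8 -29.4] turn deg [-0.23 -1.37 -0.31] F [-1.2 -1.  -2.2] w 0.0137
```

{"name": "move_arm", "arguments": {"increments": [[[7, 12, -5], [-0.2, -1.3, -0.3], -1], [[7, 12, -5], [0, 0, 0], -1], [[0, 0, 0], [0, 0, 0], -1], [[0, 0, 0], [0, 0, 0], -1]]}}

```text
time_s: 7.3
tcp_pos: [0.5205, 0.1899, 0.1308]
eef_rot: [-3.132, 0.292, 2.835]
ft_force: [-0.2, -1.5, -3.3]
gripper_width: 0.0138
```

```bash
python3 -c "
from d import *
delta(*pose(-36,90,.3))
c=cap('scene');crop(c,290,120,410,230,6,'pics/h1s.png')
c=cap('top');crop(c,160,165,280,275,6,'pics/h1t.png')"
```

```text
t 7.3 shift mm [  3.1   0.5 -13.8] turn deg [ 0.37 -0.57 -0.16] F [-0.2 -1.5 -3.3] w 0.0138
```

View pics/h1s.png

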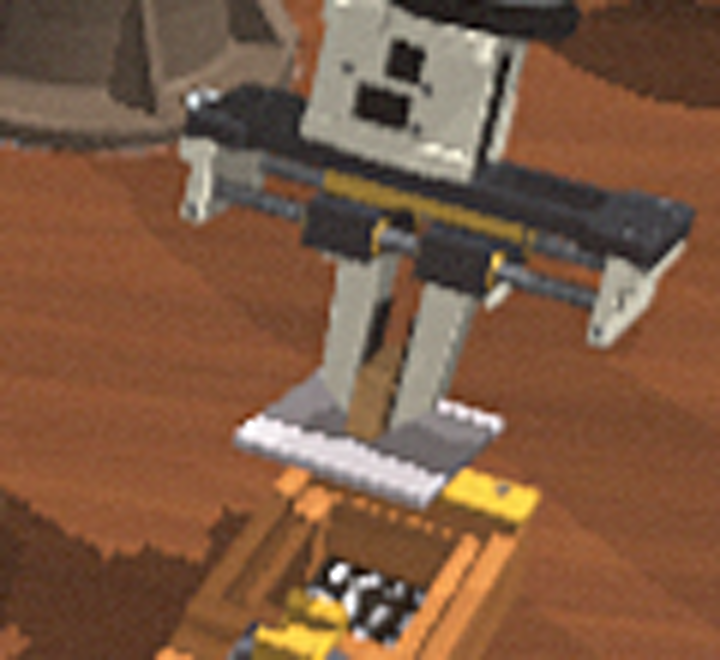

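View pics/h1t.png

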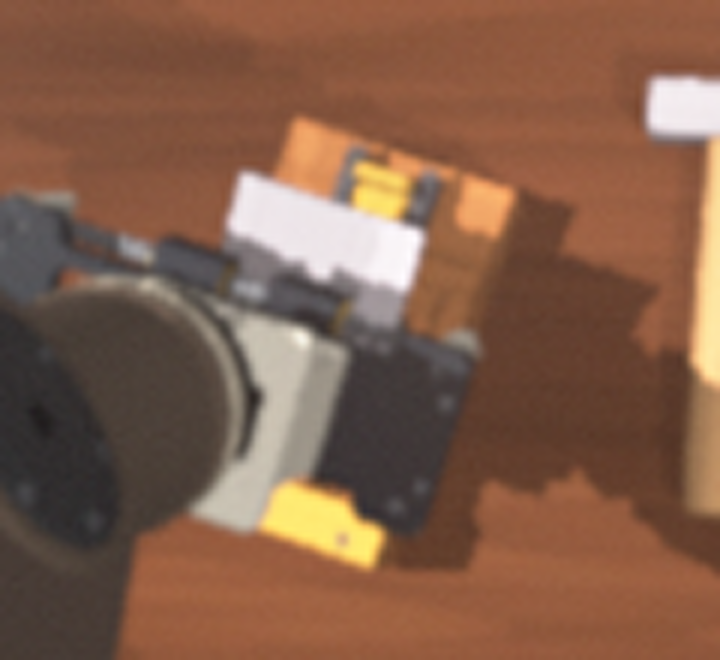

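```bash
python3 -c "
from d import *
o=manip.get_obs();Rc=R.from_euler('xyz',o['eef_rot']);B=R.from_euler('z',BY,degrees=True)
Rt=Rc*R.from_euler('xyz',[180,0,180],degrees=True).inv()  # cover rotation
tcp=np.array(o['tcp_pos'])
w=lambda q:tcp+Rt.apply(np.array(q)/1e3-[0,0,.0113])
P=np.array([w(q) for q in [(55,40,6),(55,-40,6),(55,40,0),(55,-40,0),(-55,40,6)]])
s=cap('scene');t=cap('top')
print('scene crop',((proj(s,P)-[290,120]+.5)*6-.5).round().tolist());print('top crop',((proj(t,P)-[160,165]+.5)*6-.5).round().tolist())
print(P.round(4))
k=lambda p,o:(np.array(p)+.5)/6-.5+o
for n,a,z in(('+y',(243,172),P[0,2]),('-y',(426,231),P[1,2])): print(n,plane(t,k(a,[160,165]),z).round(4))
"

```

```text
scene crop [[432.0, 495.0], [240.0, 430.0], [428.0, 509.0], [237.0, 444.0], [510.0, 419.0]]
top crop [[247.0, 171.0], [427.0, 233.0], [251.0, 170.0], [431.0, 232.0], [174.0, 419.0]]
[[0.5846 0.2114 0.1418]
 [0.5602 0.1353 0.1425]
 [0.5862 0.2109 0.1361]
 [0.5618 0.1347 0.1367]
 [0.4842 0.2433 0.1101]]
+y [0.5843 0.2129 0.1418]
-y [0.5609 0.1358 0.1425]
```

```bash
sed -i 's/^BO=.*/BO=np.array([.5105,.1938,0]); BY=-17.9/' d.py; python3 -c "
from d import *
delta(*pose(-36,60,.3)); delta(*pose(-36,47,.3)); delta(*pose(-53,43,.3))"
```

```text
t 7.5 shift mm [  2.1  -0.3 -44.8] turn deg [ 0.27 -0.47 -0.12] F [-0.3 -0.1 -2.3] w 0.0138
t 7.5 shift mm [  2.1  -0.3 -57.8] turn deg [ 0.27 -0.47 -0.12] F [-0.3 -0.1 -2.3] w 0.0138
t 7.5 shift mm [-14.1   4.9 -61.8] turn deg [ 0.27 -0.47 -0.12] F [-0.3 -0.1 -2.3] w 0.0138
```

{"name": "move_arm", "arguments": {"increments": [[[1, 0, -12], [0.2, -0.4, -0.1], -1], [[1, 0, -12], [0, 0, 0], -1], [[0, 0, -12], [0, 0, 0], -1], [[0, 0, 0], [0, 0, 0], -1], [[0, 0, 0], [0, 0, 0], -1]]}}

```text
time_s: 8.0
tcp_pos: [0.524, 0.1881, 0.0957]
eef_rot: [3.141, 0.3, 2.826]
ft_force: [-0.1, 0.3, -2.1]
gripper_width: 0.0139
```

```bash
python3 -c "
from d import *
delta(*pose(-36,60,.3)); delta(*pose(-36,47,.3))"
```

```text
t 8.0 shift mm [-1.   1.7 -8.6] turn deg [-0.05 -0.    0.17] F [-0.1  0.3 -2.1] w 0.0139
t 8.0 shift mm [ -1.    1.7 -21.6] turn deg [-0.05 -0.    0.17] F [-0.1  0.3 -2.1] w 0.0139
```

{"name": "move_arm", "arguments": {"increments": [[[-1, 2, -7], [0, 0, 0.2], -1], [[0, 0, -7], [0, 0, 0], -1], [[0, 0, -5], [0, 0, 0], -1], [[0, 0, 0], [0, 0, 0], -1], [[0, 0, 0], [0, 0, 0], -1]]}}

```text
time_s: 8.5
tcp_pos: [0.5235, 0.1906, 0.076]
eef_rot: [3.14, 0.3, 2.83]
ft_force: [0.7, 0.5, -3.2]
gripper_width: 0.0138
```

```bash
python3 -c "
from d import *
delta(*pose(-36,47,.3));delta(*pose(-54,42,.3))
c=cap('scene');crop(c,290,150,410,260,6,'pics/h2s.png')
c=cap('top');crop(c,160,165,280,275,6,'pics/h2t.png')"
```

```text
t 8.5 shift mm [-0.5 -0.8 -2. ] turn deg [-0.1   0.05 -0.06] F [ 0.7  0.5 -3.2] w 0.0138
t 8.5 shift mm [-17.6   4.7  -7. ] turn deg [-0.1   0.05 -0.06] F [ 0.7  0.5 -3.2] w 0.0138
```

View pics/h2s.png

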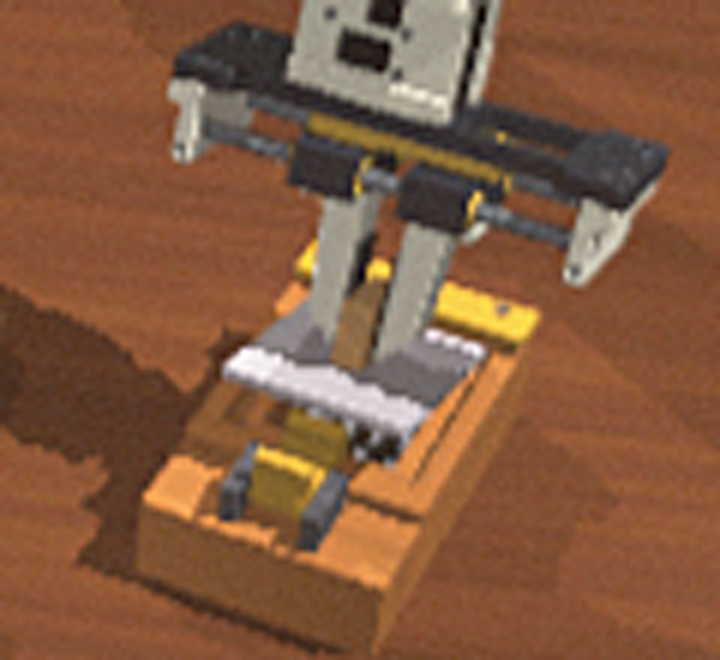

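View pics/h2t.png

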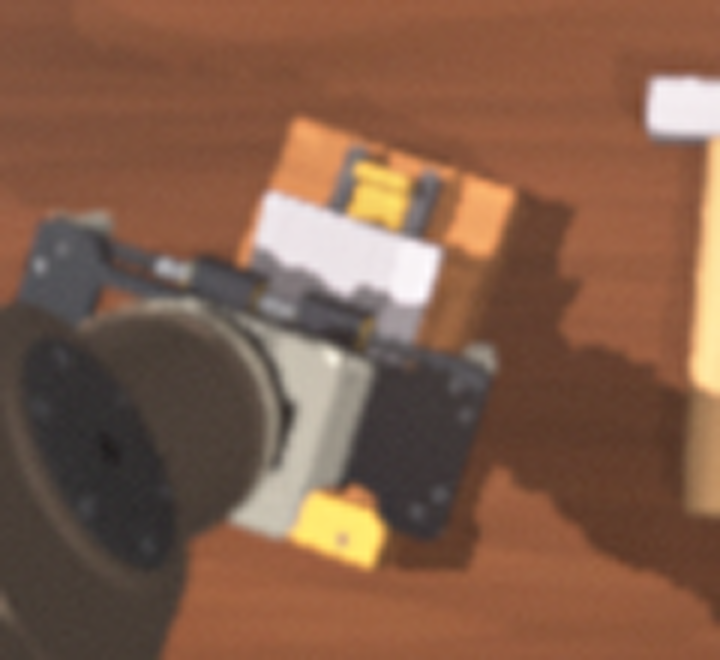

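The cover sits tilted and centred over the recess, its near edge just in front of the lip. Sliding it under.

{"name": "move_arm", "arguments": {"increments": [[[-3, 0.5, -2], [0, 0, 0], -1], [[-4, 1.2, -2], [0, 0, 0], -1], [[-4, 1.2, -1], [0, 0, 0], -1], [[0, 0, 0], [0, 0, 0], -1]]}}

```text
time_s: 9.0
tcp_pos: [0.5117, 0.194, 0.0712]
eef_rot: [3.138, 0.301, 2.829]
ft_force: [-0.1, 0.9, -3.1]
gripper_width: 0.0134
```

```bash
python3 -c "
from d import *
delta(*pose(-54,42,.3))"
```

```text
t 9.0 shift mm [-5.7  1.3 -2.1] turn deg [-0.15  0.08 -0.05] F [-0.1  0.9 -3.1] w 0.0134
```

{"name": "move_arm", "arguments": {"increments": [[[-3, 0.7, -1], [0, 0, 0], -1], [[-2.5, 0.5, -1], [0, 0, 0], -1], [[0, 0, 0], [0, 0, 0], -1], [[0, 0, 0], [0, 0, 0], -1]]}}

```text
time_s: 9.4
tcp_pos: [0.5055, 0.1956, 0.0691]
eef_rot: [3.138, 0.301, 2.83]
ft_force: [0.1, -0.3, -2.9]
gripper_width: 0.0138
```

```bash
python3 -c "
from d import *
delta(*pose(-54,42,.3)); delta(*pose(-55,41,.3))
c=cap('scene');crop(c,290,150,410,260,6,'pics/h3s.png')"
```

```text
t 9.4 shift mm [ 0.5 -0.3 -0. ] turn deg [-0.16  0.09 -0.09] F [ 0.1 -0.3 -2.9] w 0.0138
t 9.4 shift mm [-0.5 -0.  -1. ] turn deg [-0.16  0.09 -0.09] F [ 0.1 -0.3 -2.9] w 0.0138
```

View pics/h3s.png

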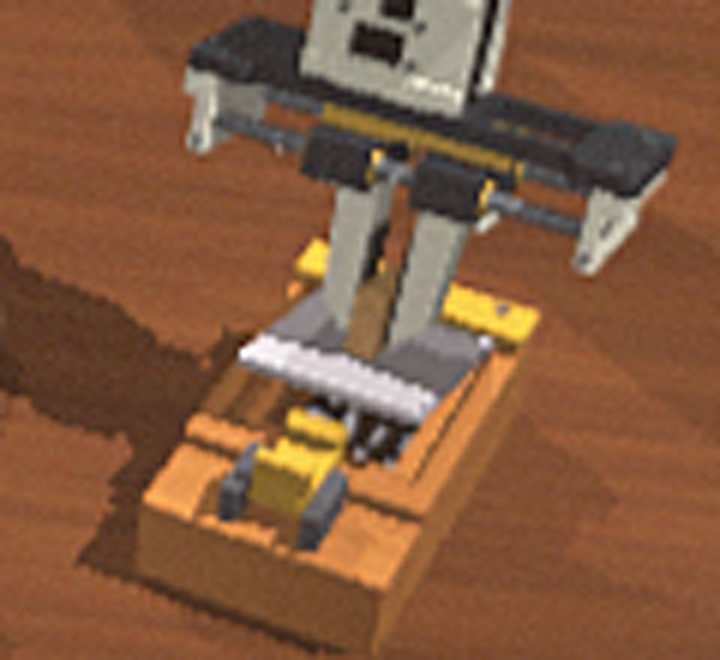

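The edge is under the lip and there is no contact force yet. I'll lower it until it touches the ledge.

{"name": "move_arm", "arguments": {"increments": [[[-0.3, 0, -1], [0, 0, 0], -1], [[0, 0, -1], [0, 0, 0], -1], [[0, 0, 0], [0, 0, 0], -1]]}}

```text
time_s: 9.75
tcp_pos: [0.5056, 0.1956, 0.0671]
eef_rot: [3.138, 0.301, 2.829]
ft_force: [-0.6, -0.1, -2.6]
gripper_width: 0.0133
```

```bash
python3 -c "
from d import *
delta(*pose(-54.5,41,.3));delta(*pose(-54.5,41,.2))"
```

```text
t 9.75 shift mm [-0.1 -0.2  1. ] turn deg [-0.17  0.12 -0.08] F [-0.6 -0.1 -2.6] w 0.0133
t 9.75 shift mm [ 2.2 -0.9 -4.1] turn deg [ 1.58  5.57 -0.07] F [-0.6 -0.1 -2.6] w 0.0133
```

{"name": "move_arm", "arguments": {"increments": [[[0.7, -0.3, -1.6], [0.5, 1.9, 0], -1], [[0.7, -0.3, -1.6], [0.5, 1.9, 0], -1], [[0.7, -0.3, -1.4], [0.5, 1.8, 0], -1], [[0, 0, 0], [0, 0, 0], -1]]}}

```text
time_s: 10.15
tcp_pos: [0.5076, 0.1951, 0.0623]
eef_rot: [-3.14, 0.196, 2.832]
ft_force: [-1.1, 0.1, -2.6]
gripper_width: 0.0138
```

```bash
python3 -c "
from d import *
delta(*pose(-54.5,40,.2));delta(*pose(-55.5,40,.165))"
```

```text
t 10.15 shift mm [ 0.2 -0.4 -0.3] turn deg [ 0.02 -0.22 -0.13] F [-1.1  0.1 -2.6] w 0.0138
t 10.15 shift mm [-0.1 -0.3 -2.1] turn deg [ 0.64  1.69 -0.13] F [-1.1  0.1 -2.6] w 0.0138
```

{"name": "move_arm", "arguments": {"increments": [[[-0.5, 0, -1.2], [0.4, 1, 0], -1], [[-0.5, 0, -1.2], [0.3, 1, 0], -1], [[0, 0, -0.5], [0, 0, 0], -1], [[0, 0, 0], [0, 0, 0], -1]]}}

```text
time_s: 10.55
tcp_pos: [0.5061, 0.1955, 0.0596]
eef_rot: [-3.142, 0.158, 2.832]
ft_force: [-3.1, 1.0, 1.1]
gripper_width: 0.014
```

```bash
python3 -c "
from d import *
delta(*pose(-55.5,40,.16))
c=cap('scene');crop(c,290,150,410,260,6,'pics/h4s.png')"
```

```text
t 10.55 shift mm [ 1.6 -0.7  0.3] turn deg [-0.04 -0.13 -0.17] F [-3.1  1.   1.1] w 0.014
```

View pics/h4s.png

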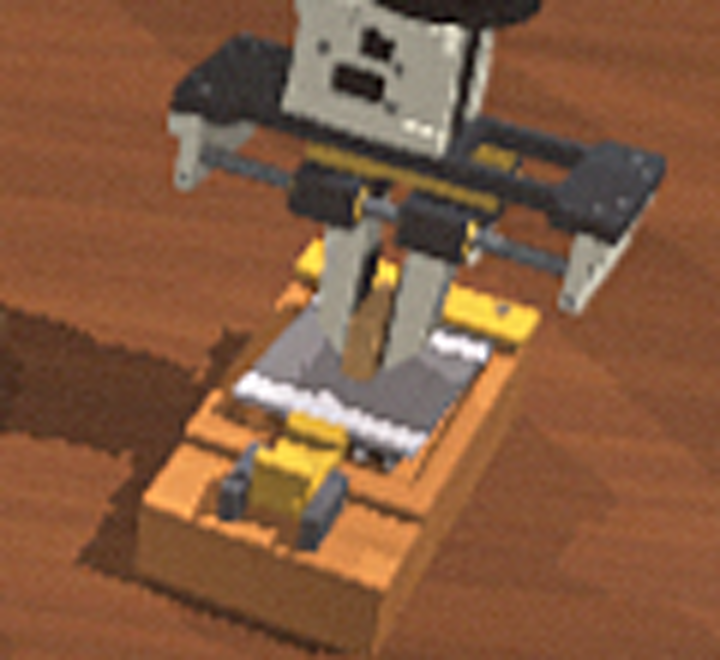

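The cover is tucked under the lip and its far end leans on the catch nose, at crop (320,425). Releasing.

{"name": "move_arm", "arguments": {"increments": [[[0, 0, 0], [0, 0, 0], 0], [[0, 0, 0], [0, 0, 0], 0], [[0, 0, 0], [0, 0, 0], 0], [[0, 0, 0], [0, 0, 0], 0], [[0, 0, 0], [0, 0, 0], 0], [[0, 0, 0], [0, 0, 0], 0]]}}

```text
time_s: 11.2
tcp_pos: [0.5073, 0.1957, 0.0599]
eef_rot: [3.141, 0.16, 2.832]
ft_force: [-0.4, -1.0, 0.3]
gripper_width: 0.0462
```

{"name": "move_arm", "arguments": {"increments": [[[-1, 0, 10], [0, 0, 0], 0], [[-2, 0, 15], [0, 0, 0], 0], [[-2, 0, 20], [0.5, 2, 0], 0], [[0, 0, 10], [0.5, 2, 0], 0], [[0, 0, 0], [0.5, 2, 0], -1], [[0, 0, 0], [0.5, 2, 0], -1], [[0, 0, 0], [0, 0, 0], -1]]}}

```text
time_s: 11.9
tcp_pos: [0.5015, 0.1957, 0.1215]
eef_rot: [-3.134, 0.013, 2.835]
ft_force: [0.2, 0.2, -0.5]
gripper_width: 0.0264
```

```bash
python3 -c "
from d import *
def press(x,z,y=0):
    B=R.from_euler('z',BY,degrees=True)
    delta(BO+B.apply([x/1e3,y/1e3,z/1e3]),B*R.from_euler('xyz',[180,0,180],degrees=True))
press(35,75)
c=cap('scene');crop(c,290,150,410,260,6,'pics/h5s.png')"
```

```text
t 11.9 shift mm [ 42.3 -12.7 -46.5] turn deg [ 0.62  0.57 -0.3 ] F [ 0.2  0.2 -0.5] w 0.0264
```

View pics/h5s.png

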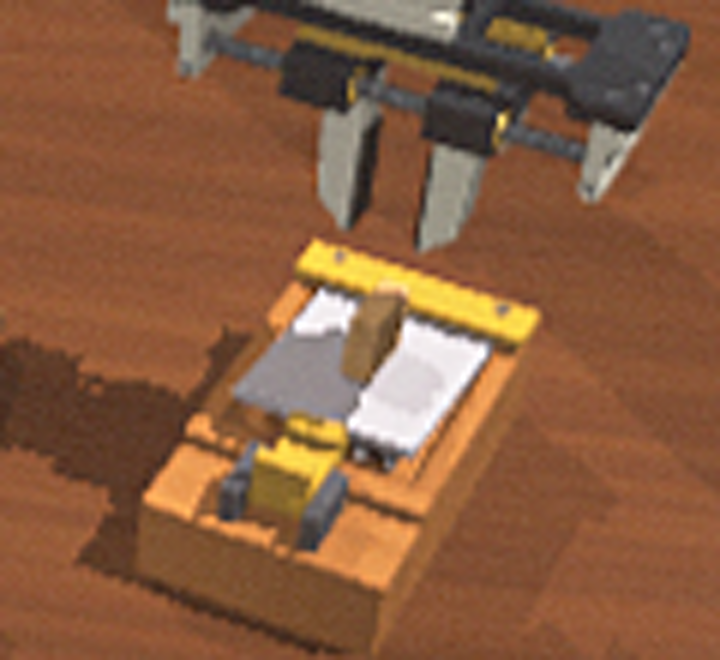

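{"name": "move_arm", "arguments": {"increments": [[[14, -4, 0], [0.6, 0.6, -0.3], -1], [[14, -4, -8], [0, 0, 0], -1], [[14, -4, -12], [0, 0, 0], -1], [[0, 0, -12], [0, 0, 0], -1], [[0, 0, 0], [0, 0, 0], -1], [[0, 0, 0], [0, 0, 0], -1]]}}

```text
time_s: 12.55
tcp_pos: [0.5421, 0.184, 0.0864]
eef_rot: [-3.139, 0.002, 2.832]
ft_force: [0.1, 0.7, 0.6]
gripper_width: -0.0
```

```bash
cat >> d.py <<'E'
def press(x,z,y=0):
    B=R.from_euler('z',BY,degrees=True)
    delta(BO+B.apply([x/1e3,y/1e3,z/1e3]),B*R.from_euler('xyz',[180,0,180],degrees=True))
E
python3 -c "
from d import *
press(36,62)
c=cap('scene');crop(c,290,150,410,260,6,'pics/h6s.png')"
```

```text
t 12.55 shift mm [  2.7  -1.2 -24.4] turn deg [ 0.19  0.04 -0.15] F [0.1 0.7 0.6] w -0.0
```

View pics/h6s.png

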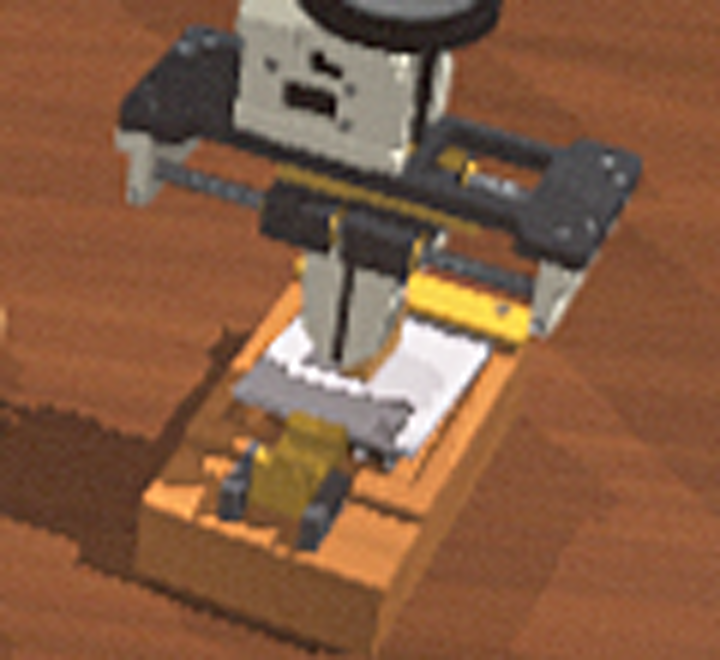

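{"name": "move_arm", "arguments": {"increments": [[[2, -1, -8], [0.2, 0, -0.1], -1], [[0.5, 0, -8], [0, 0, 0], -1], [[0, 0, -5], [0, 0, 0], -1], [[0, 0, 0], [0, 0, 0], -1]]}}

```text
time_s: 13.0
tcp_pos: [0.5435, 0.1842, 0.0644]
eef_rot: [3.14, 0.0, 2.832]
ft_force: [-0.5, 0.1, 0.0]
gripper_width: 0.0006
```

```bash
python3 -c "
from d import *
press(36,62)"
```

```text
t 13.0 shift mm [ 1.2 -1.4 -2.4] turn deg [-0.09  0.04 -0.16] F [-0.5  0.1  0. ] w 0.0006
```

{"name": "move_arm", "arguments": {"increments": [[[1, -1.2, -2], [0, 0, 0], -1], [[0, 0, -3], [0, 0, 0], -1], [[0, 0, -3], [0, 0, 0], -1], [[0, 0, -2], [0, 0, 0], -1]]}}

```text
time_s: 13.4
tcp_pos: [0.5454, 0.1831, 0.0549]
eef_rot: [3.138, 0.001, 2.832]
ft_force: [-0.3, -0.4, 1.5]
gripper_width: 0.0006
```

```bash
python3 -c "
from d import *
press(36,46)"
```

```text
t 13.4 shift mm [-0.6 -0.4 -8.9] turn deg [-0.15  0.14 -0.15] F [-0.3 -0.4  1.5] w 0.0006
```

{"name": "move_arm", "arguments": {"increments": [[[0, 0, -2], [0, 0, 0], -1], [[0, 0, -2], [0, 0, 0], -1], [[0, 0, 0], [0, 0, 0], -1]]}}

```text
time_s: 13.7
tcp_pos: [0.5455, 0.1829, 0.0504]
eef_rot: [3.139, 0.002, 2.832]
ft_force: [-1.0, 0.1, -0.2]
gripper_width: 0.0003
```

{"name": "move_arm", "arguments": {"increments": [[[0, 0, -2], [0, 0, 0], -1], [[0, 0, -2], [0, 0, 0], -1], [[0, 0, 0], [0, 0, 0], -1]]}}

```text
time_s: 14.0
tcp_pos: [0.5456, 0.183, 0.0464]
eef_rot: [3.138, 0.002, 2.832]
ft_force: [-1.9, -0.2, 5.1]
gripper_width: 0.0004
```

```bash
python3 -c "
from d import *
press(36,46)
c=cap('scene');crop(c,290,150,410,260,6,'pics/h7s.png')
c=cap('top');crop(c,160,165,280,275,6,'pics/h7t.png')"
```

```text
t 14.0 shift mm [-0.8 -0.3 -0.4] turn deg [-0.15  0.15 -0.14] F [-1.9 -0.2  5.1] w 0.0004
```

View pics/h7s.png

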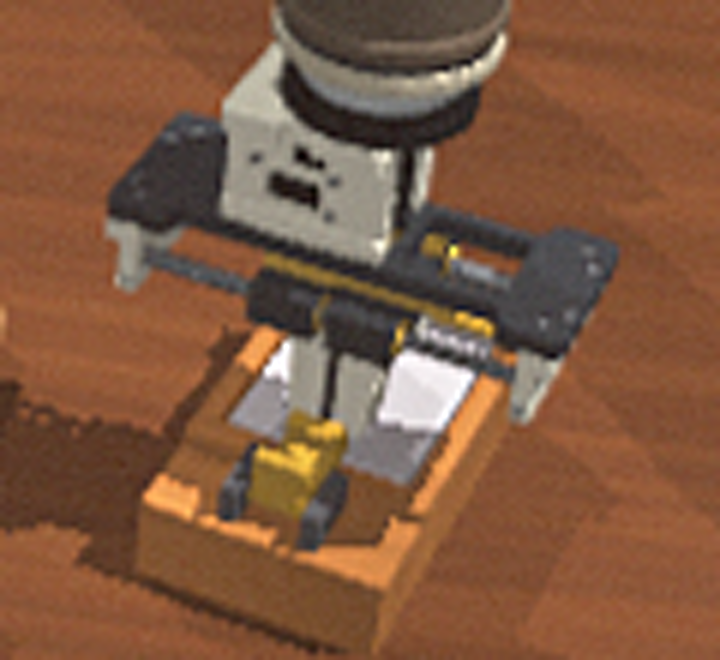

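{"name": "move_arm", "arguments": {"increments": [[[0, 0, -1.5], [0, 0, 0], -1], [[0, 0, -1.5], [0, 0, 0], -1], [[0, 0, 0], [0, 0, 0], -1]]}}

```text
time_s: 14.4
tcp_pos: [0.5458, 0.183, 0.0468]
eef_rot: [3.136, 0.002, 2.831]
ft_force: [-0.4, -0.1, -0.1]
gripper_width: 0.0008
```

{"name": "move_arm", "arguments": {"increments": [[[0, 0, -4], [0, 0, 0], -1], [[0, 0, -4], [0, 0, 0], -1]]}}

```text
time_s: 14.6
tcp_pos: [0.5462, 0.1831, 0.0458]
eef_rot: [3.132, 0.001, 2.83]
ft_force: [-23.7, -6.9, 73.8]
gripper_width: 0.0004
```

```bash
python3 -c "
from d import *
press(36,46)"
```

```text
t 14.6 shift mm [-1.5 -0.4  0.2] turn deg [-0.51  0.22 -0.07] F [-23.7  -6.9  73.8] w 0.0004
```

That was a firm 74 N, under the 120 N wrist limit, and the plate is clearly bottomed on the ledge. Backing off upwards.

{"name": "move_arm", "arguments": {"increments": [[[0, 0, 5], [0, 0, 0], -1], [[0, 0, 15], [0, 0, 0], -1], [[0, 0, 25], [0, 0, 0], -1], [[-15, 0, 35], [0, 0, 0], -1], [[-30, 0, 35], [0, 0, 0], -1], [[-40, 0, 30], [0, 0, 0], -1], [[-40, 20, 10], [0, 0, 0], -1], [[-30, 30, 0], [0, 0, 0], -1], [[0, 30, 0], [0, 0, 0], -1], [[0, 0, 0], [0, 0, 0], -1]]}}

```text
time_s: 15.6
tcp_pos: [0.386, 0.2647, 0.2066]
eef_rot: [3.127, 0.002, 2.828]
ft_force: [0.3, -0.7, -0.0]
gripper_width: 0.0003
```

```bash
python3 -c "
from d import *
press(36,46)
c=cap('scene');crop(c,305,175,395,262,7,'pics/k1s.png');cv2.imwrite('pics/k_full.png',c['frame'][:,:,::-1])
c=cap('top');crop(c,170,170,260,266,6,'pics/k1t.png')"
```

```text
t 15.6 shift mm [ 158.7  -81.9 -160.6] turn deg [-0.77  0.4   0.09] F [ 0.3 -0.7 -0. ] w 0.0003
```

View pics/k1s.png

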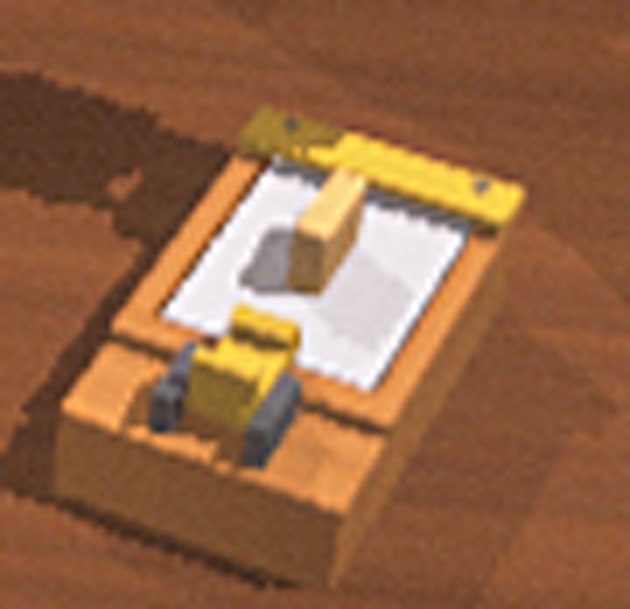

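View pics/k1t.png

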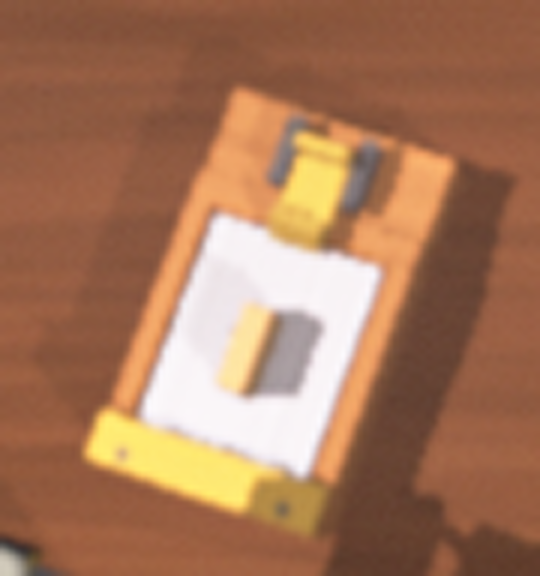

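View pics/k_full.png

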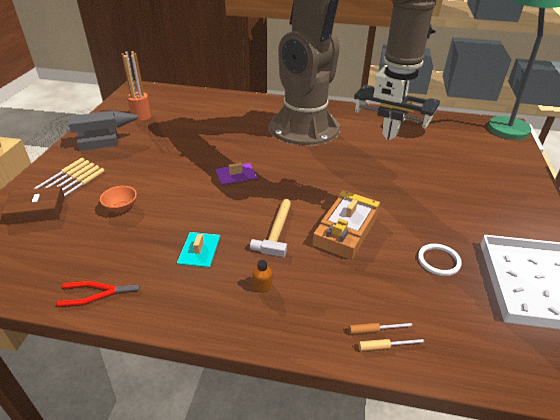

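```bash
python3 -c "
from d import *
s=cap('scene');t=cap('top')
S=lambda p:(np.array(p)+.5)/7-.5+[305,175]
T=lambda p:(np.array(p)+.5)/6-.5+170
B=R.from_euler('z',BY,degrees=True)
for n,a,b in(('far+y',(370,390),(215,212)),('far-y',(160,318),(383,265))):
    P,g=tri(s,S(a),t,T(b)); print(n,(B.inv().apply(P-BO)*1e3).round(1),round(g*1e3,1))
print(manip.get_obs()['ft_force'],manip.get_obs()['time_s'])
print(manip.sign_off())"
```

```text
far+y [52.1 40.3 45.1] 4.8
far-y [ 54.2 -39.8  45.4] 4.0
[-0.13201686  0.15737504 -0.23893702] 15.8
the job is handed in; nothing more can be done
None
```

The box is closed and the job was handed in at 15.8 s. I gripped the steel cover by its bar, tucked one short edge under the brass lip at about 0.3 rad and lowered it onto the catch. I then let go and pressed the far edge down with the closed fingers.

**Last checks**
- **Cover and catch:** The final pictures show the cover flat in its recess, under the lip, with the catch lying over its edge. By triangulation its far corners are at z ≈ 45 mm, where 46 mm is expected. The two views' rays missed each other by 4–5 mm there.
- **Robot and other items:** The arm stands clear with no contact force. The bowl, coil, bottle and hammer look unmoved by eye; I did not measure them.

**Not as planned**
- **Press force:** My last press bottomed out at about 74 N at the wrist. That is below the 120 N wrist limit but far above the 6–12 N needed. It went through the fingertips, so I don't think the 40 N limit on the arm and gripper body applies.
- **Catch snap:** I did not feel a distinct snap in the force readings, so my evidence that it closed is the pictures and the height.
- **Camera disagreement:** The scene and top cameras disagreed by 3–5 mm. I relied mainly on the top view, which matched the measured tool pose to about 1 mm.

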